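# Pick the heavier centrifuge bucket and present it to the reader

### The job

Two closed centrifuge buckets stand on the green mat: lift the robot's left one clear of the mat by its knob to feel its weight and stand it back on the mat, let go, then lift the right one clear the same way. Finish while holding the heavier of the two upright and still over the middle of the reader's glass window, a few centimetres above the glass, touching nothing but the gripper, with the lighter one standing upright on the mat. Keep the buckets upright, never drop them, and leave the spray bottle, glove box and tube rack where they are.

Things in the scene. Friction and masses are not known exactly. Their poses are not given: they have to be found in the camera images.
- bucket_left: closed aluminium centrifuge bucket, 64 mm across, 70 mm tall, with a grey lid 68 mm across (70 to 78 mm above the underside) and a round grip knob 34 mm across (78 to 112 mm up). Origin: centre of the underside; z up. The two look alike; by hidden load one weighs 0.36 to 0.44 kg, the other 0.61 to 0.75 kg; either may be the heavier. This one stands to the robot's left (greater y).
- bucket_right: closed aluminium centrifuge bucket, 64 mm across, 70 mm tall, with a grey lid 68 mm across (70 to 78 mm above the underside) and a round grip knob 34 mm across (78 to 112 mm up). Origin: centre of the underside; z up. The two look alike; by hidden load one weighs 0.36 to 0.44 kg, the other 0.61 to 0.75 kg; either may be the heavier. This one stands to the robot's right (smaller y).
- mat: thin pale green mat fixed on the table, 240 mm (its x) by 380 mm (its y), 4 mm thick, both buckets stand on it. Origin: centre of its underside, on the table.
- reader: fixed white desktop reader box, 150 mm (its x) by 130 mm (its y), 55 mm high, with an 80 mm square glass window in a black frame in the middle of its top; stands to the robot's right of the mat. Origin: centre of its underside.
- reader_window (a point): centre of the reader's glass, on its upper face, 56 mm above the table; z up.
- spray_bottle: white bottle, 72 mm across, 190 mm tall, loose, bystander. Origin: centre of the underside.
- glove_box: blue carton of gloves, 120 mm (its x) by 220 mm (its y), 76 mm high, loose, bystander. Origin: centre of the underside.
- tube_rack: white rack full of capped tubes, 90 mm (its x) by 180 mm (its y), 100 mm high, loose, bystander. Origin: centre of the underside.

How it is judged:
By the outcome, as a careful person would: the job done as asked, in the order asked, and still so for the second after the job is handed in, while the arm keeps its last pose, push and grip.
It also fails if it takes over 67 s, if anything falls off the work surface, if the arm or the gripper's body presses on something with over 40 N, if the wrist force passes 120 N, or if a joint passes its speed limit or range.

### The arm

A 7-joint arm with a two-finger parallel gripper is mounted at the origin on the work surface. World frame = base frame: x ahead of the robot, y to its left, z up, the work surface at z = 0. Lengths are in m, angles in rad, forces in N, time in s.
With the tool pointing down it reaches from about 0.4 to 0.85 m from the base axis. Payload 4.4 kg.
Tool frame: the origin (TCP) lies at the very end of the fingers, on their centre line; the grasp point (between the pads) lies 19 mm behind it; z points along the fingers, y is the line along which they close (so a half turn about z gives the same grasp; the last joint's range is limited). The gripper opens to 94 mm and grips with 3 to 60 N. Pads are 16 mm wide; open, the fingers measure 119 mm over their backs; the gripper's body (75 mm by 177 mm) begins 78 mm behind the grasp point.
Start: joints at [1.276, 0.628, 0.038, 1.517, -0.027, 0.996, -0.02], TCP at [0.147, -0.633, 0.205] pointing down, gripper open.
Joint ranges: [-3.06, 3.06], [-0.37, 2.12], [-1.25, 1.32], [0.18, 2.47], [-1.1, 4.24], [0.23, 1.98], [-2.94, 2.94]. Speed limits (rad/s): [2.57, 2.57, 3.14, 3.14, 3.14, 3.14, 3.14].

### API

Orientations are given as a rotation vector (axis times angle).
In Python, from plant import * gives the robot as it stands.
- The arm moves only by the tool jog_arm, never from a script. Its argument "motion" is a list that holds one entry, the list of rows, each a list of 7 numbers: the finger opening in m, from 0 to 0.094, then the shift along the tool's x, y, z in m, then the turn, a rotation vector about the tool's x, y, z in rad. A call has 1 to 20 rows; each row shifts and turns the commanded pose from where the row before left it, along the tool's axes as they then stand; what a row does not reach is not made up. A row lasts 1/12 s, in which the tool goes at most 41.7 mm and 7.16 degrees, less where a joint would pass 70% of its speed; a pose out of reach is approached as far as the arm can. A call with a gripper value outside its range is refused whole. The fingers move at their own pace and stop on an object; "squeeze" is the grip in N (left out, the last holds). Time passes only in rows, so rows that do not move let the fingers close. It gives the time, the measured TCP pose, the force, the opening and the grip force at its end, in the units of the state.
- read_state(): the state, without advancing time (a new reading comes with each control period).
- capture(name): name is "side" or "top"; returns the picture (420x560x3 uint8, red, green, blue); there is no depth.
- get_calibration(name): a dict with "K" (3x3 intrinsics, pixels), "xyz" and "orientation" of the camera in the world. Camera axes: x right, y down, z forward; pixel columns grow to the right and rows downward; lengths in m; the calibration is good to about 2 mm. A picture is of the moment at which its call begins. get_calibration takes no time and is no camera call.
- job_done(): hands the job in; it is judged then, once.
The state is a dict: "time_s": time; "qpos": joint angles; "dq": joint speeds; "joint_torque": joint torques, N m; "eef_pos": TCP position; "ee_rot": TCP orientation; "wrist_force": force on the tool from outside, world axes, zero at the start; "wrist_torque": the same for the moment, N m; "width": opening from 0.0 (shut) to 1.0 (fully open); "grip_force": force on a finger pad.
Only numpy, scipy, OpenCV 4.12 (cv2) and the standard library are available. Lean on these libraries where they do the work, as an engineer would, in place of code of your own. Each camera call takes 0.05 s, during which the arm holds its last target. There are 200 camera calls.

## Working session

There is one attempt and no reset: what is moved stays moved. The work goes in short steps, Python scripts to look and compute and a tool call to move; the robot and the scene stay as the last step left them, time stands still between calls to the robot, and variables do not carry over. Pictures are saved under pics/ and viewed, at most 10 in all, crops included, and the job is handed in when it is done.

Besides the shell and the picture viewer there is one more tool, called in YAML: its name, and indented under it one key for each argument. jog_arm: Moves the arm, as the interface text tells. Its arguments: {"type":"object","properties":{"motion":{"type":"array","items":{"type":"array","items":{"type":"array","items":{"type":"number"}}}},"squeeze":{"type":"number"}},"required":["motion"]}

```bash
mkdir -p pics; python3 - <<'E'
from plant import *
import cv2
print(read_state())
for n in("side","top"):
    c=get_calibration(n);print(n,c)
    cv2.imwrite(f"pics/{n}0.png",cv2.cvtColor(capture(n),cv2.COLOR_RGB2BGR))
E
```

```text
{'time_s': 0.0, 'qpos': array([ 1.27620776,  0.62929472,  0.0384616 ,  1.51834089, -0.02695968,
        0.99630048, -0.0200331 ]), 'dq': array([-0.00026952,  0.00122263,  0.00057231, -0.00086619,  0.0018195 ,
       -0.0011401 ,  0.0003541 ]), 'joint_torque': array([-1.30348376e-04, -5.49730146e+01,  1.14305131e+00, -1.86632180e+01,
       -5.22577122e-02,  2.36146047e-02,  1.90972373e-04]), 'eef_pos': array([ 0.14727544, -0.63242589,  0.20459648]), 'ee_rot': array([-3.11927156e+00, -3.58349722e-01,  4.30173543e-04]), 'wrist_force': array([-0.16293072, -0.33148407, -0.19289402]), 'wrist_torque': array([-0.05567368,  0.00158462, -0.0187529 ]), 'grip_force': 0.0, 'width': 1.0008200412039354}
side {'K': array([[451.9090306 ,   0.        , 275.55830391],
       [  0.        , 451.9090306 , 214.3896849 ],
       [  0.        ,   0.        ,   1.        ]]), 'xyz': array([-0.04382626,  0.75055952,  0.67281765]), 'orientation': array([-0.80785999,  2.35264983, -1.36353184])}
top {'K': array([[504.48838332,   0.        , 284.46168249],
       [  0.        , 504.48838332, 207.82575312],
       [  0.        ,   0.        ,   1.        ]]), 'xyz': array([ 0.46444652, -0.07505144,  1.74561784]), 'orientation': array([-2.17463011,  2.18447718, -0.10242839])}
```

View pics/side0.png

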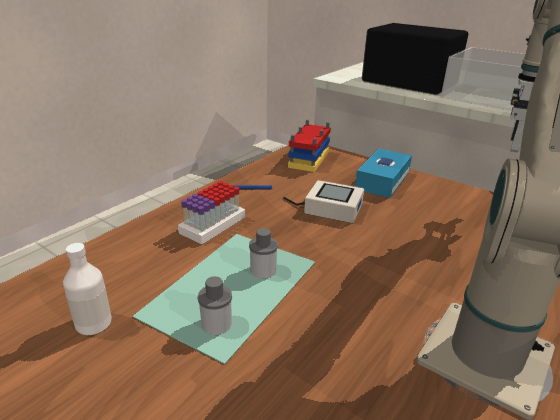

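View pics/top0.png

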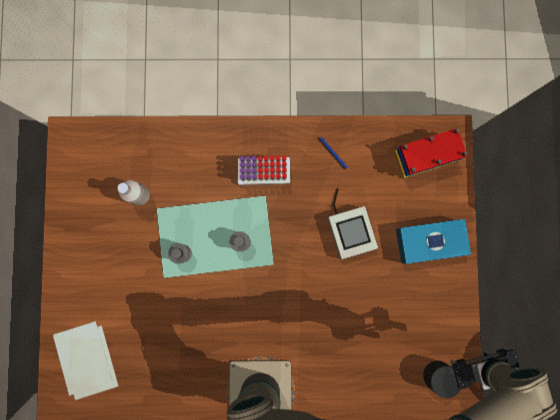

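The side view shows the left knob top near (214,285) and the right one near (263,237). In the top view they are near (179,252) and (240,240), with the reader glass near (353,232). I'll zoom in on these.

```bash
python3 - <<'E'
import cv2,numpy as np
t=cv2.imread("pics/top0.png");s=cv2.imread("pics/side0.png")
z=lambda i,x,y,w,h,k:cv2.resize(i[y:y+h,x:x+w],None,fx=k,fy=k,interpolation=cv2.INTER_NEAREST)
a=np.hstack([z(t,160,220,100,50,4),z(t,325,205,60,50,4),np.zeros((200,160,3),np.uint8)])
b=np.hstack([z(s,190,225,100,100,4),z(s,300,175,100,100,4)])
cv2.imwrite("pics/z.png",np.vstack([a,b]))
E
```

```text
(no output)
```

View pics/z.png

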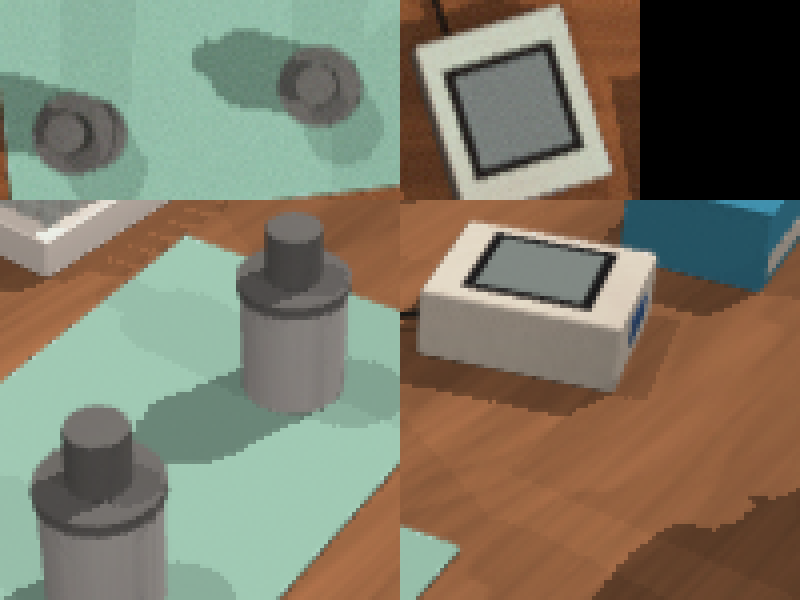

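Zoomed in, the knob-top centres are at top (176.5,253.2) and (239.2,241.2), and side (214,281) and (263.5,232.2). The glass centre is at top (353.5,232.5) and side (335.5,192.8).

```bash
cat > h.py <<'E'
from plant import *
import numpy as np,cv2
from scipy.spatial.transform import Rotation as R
def P(n):
    c=get_calibration(n);r=R.from_rotvec(c["orientation"]).as_matrix().T
    return c["K"]@np.c_[r,-r@c["xyz"]]
def tri(t,s):
    X=cv2.triangulatePoints(P("top"),P("side"),np.array(t,float),np.array(s,float)).ravel();return X[:3]/X[3]
def proj(n,X):
    u=P(n)@np.r_[X,1];return u[:2]/u[2]
def rel(goal,yaw_axis=None):
    s=read_state();r=R.from_rotvec(s["ee_rot"]);print("tool shift",r.inv().apply(np.array(goal)-s["eef_pos"]).round(4),"\n",r.as_matrix().round(3))
E
python3 - <<'E'
from h import *
for k,t,s in(("L",(176.5,253.2),(214,281)),("R",(239.2,241.2),(263.5,232.2)),("W",(353.5,232.5),(335.5,192.8))):
    X=tri(t,s);print(k,X.round(4),proj("top",X)-t,proj("side",X)-s)
rel([.36,.13,.25])
E
```

```text
L [0.4637 0.2627 0.1162] [-0.23842018 -0.28290569] [0.75210124 0.07919674]
R [0.5012 0.0615 0.1143] [-0.19556243 -0.26789973] [0.57671858 0.0490189 ]
W [ 0.5294 -0.3168  0.0552] [-0.07532892 -0.13161751] [0.21177657 0.01142197]
tool shift [ 0.3801 -0.6944 -0.0442] 
 [[ 0.974  0.227 -0.   ]
 [ 0.227 -0.974  0.002]
 [-0.    -0.002 -1.   ]]
```

The heights agree with the text: knob tops about 0.115 and glass 0.055. I'll align the tool with the world axes and travel around the base to the left bucket.

jog_arm:
  motion:
    - [[0.094, 0, 0, 0, 0, 0, 0.115], [0.094, 0, 0, 0, 0, 0, 0.114], [0.094, 0.025, -0.024, 0, 0, 0, 0], [0.094, 0.025, -0.024, 0, 0, 0, 0], [0.094, 0.025, -0.024, 0, 0, 0, 0], [0.094, 0.025, -0.024, 0, 0, 0, 0], [0.094, 0.025, -0.024, 0, 0, 0, 0], [0.094, 0.025, -0.024, 0, 0, 0, 0], [0.094, 0.025, -0.024, 0, 0, 0, 0], [0.094, 0.025, -0.024, 0, 0, 0, 0], [0.094, 0.025, -0.024, 0, 0, 0, 0], [0.094, 0.025, -0.024, 0, 0, 0, 0], [0.094, 0.025, -0.024, 0, 0, 0, 0], [0.094, 0.025, -0.024, 0, 0, 0, 0], [0.094, 0.025, -0.024, 0, 0, 0, 0], [0.094, 0.025, -0.024, 0, 0, 0, 0]]
  squeeze: 35

```text
time_s: 1.43
eef_pos: [0.4983, -0.2956, 0.2052]
ee_rot: [-3.141, 0.0, 0.001]
wrist_force: [0.3, -0.8, 0.7]
width: 0.999
grip_force: 0.0
```

jog_arm:
  motion:
    - [[0.094, 0, -0.033, 0, 0, 0, 0], [0.094, 0, -0.033, 0, 0, 0, 0], [0.094, 0, -0.033, 0, 0, 0, 0], [0.094, 0, -0.033, 0, 0, 0, 0], [0.094, 0, -0.033, 0, 0, 0, 0], [0.094, 0, -0.033, 0, 0, 0, 0], [0.094, 0, -0.033, 0, 0, 0, 0], [0.094, 0, -0.033, 0, 0, 0, 0], [0.094, 0, -0.033, 0, 0, 0, 0], [0.094, 0, -0.033, 0, 0, 0, 0], [0.094, 0, -0.033, 0, 0, 0, 0], [0.094, 0, -0.033, 0, 0, 0, 0], [0.094, 0, -0.033, 0, 0, 0, 0], [0.094, 0, -0.033, 0, 0, 0, 0], [0.094, 0, -0.033, 0, 0, 0, 0], [0.094, 0, -0.033, 0, 0, 0, 0], [0.094, 0, 0, 0, 0, 0, 0], [0.094, 0, 0, 0, 0, 0, 0]]

```text
time_s: 2.93
eef_pos: [0.4968, 0.2331, 0.2049]
ee_rot: [-3.141, -0.007, 0.001]
wrist_force: [0.6, -0.7, 0.7]
width: 0.998
grip_force: 0.0
```

```bash
python3 - <<'E'
from h import *
rel([.464,.263,.150])
s=read_state();print(s["eef_pos"],s["qpos"].round(2),s["wrist_force"],s["time_s"])
E
```

```text
tool shift [-0.0326 -0.03    0.055 ] 
 [[ 1.     0.004 -0.001]
 [ 0.004 -1.     0.   ]
 [-0.001 -0.    -1.   ]]
[0.4967956  0.23310221 0.20493841] [-0.52  0.48  0.05  1.8  -0.03  0.86 -2.03] [ 0.61269744 -0.72718246  0.68290845] 2.9333
```

Next I'll move above the left bucket (TCP z 0.15) and look from close by.

jog_arm:
  motion:
    - [[0.094, -0.016, -0.015, 0, 0, 0, 0], [0.094, -0.0166, -0.015, 0, 0, 0, 0], [0.094, 0, 0, 0.02, 0, 0, 0], [0.094, 0, 0, 0.02, 0, 0, 0], [0.094, 0, 0, 0.015, 0, 0, 0], [0.094, 0, 0, 0, 0, 0, 0], [0.094, 0, 0, 0, 0, 0, 0]]

```text
time_s: 3.52
eef_pos: [0.4649, 0.2591, 0.1501]
ee_rot: [3.14, -0.003, -0.002]
wrist_force: [0.2, 0.6, 0.2]
width: 1.001
grip_force: 0.0
```

```bash
python3 - <<'E'
from h import *
s=read_state();print(s["eef_pos"])
a=capture("side");b=capture("top")
for n,i in(("side",a),("top",b)):print(n,proj(n,s["eef_pos"]),proj(n,[s["eef_pos"][0],s["eef_pos"][1],.116]))
z=lambda i,x,y,k:cv2.resize(i[y:y+100,x:x+100],None,fx=k,fy=k,interpolation=cv2.INTER_NEAREST)
cv2.imwrite("pics/l1.png",cv2.cvtColor(np.hstack([z(a,165,220,4),z(b,130,200,4)]),cv2.COLOR_RGB2BGR))
E
```

```text
[0.46493883 0.25908641 0.15008165]
side [214.71918414 265.91848938] [215.57610679 279.99187954]
top [175.18382673 252.51909028] [177.4078382  252.51169859]
```

View pics/l1.png

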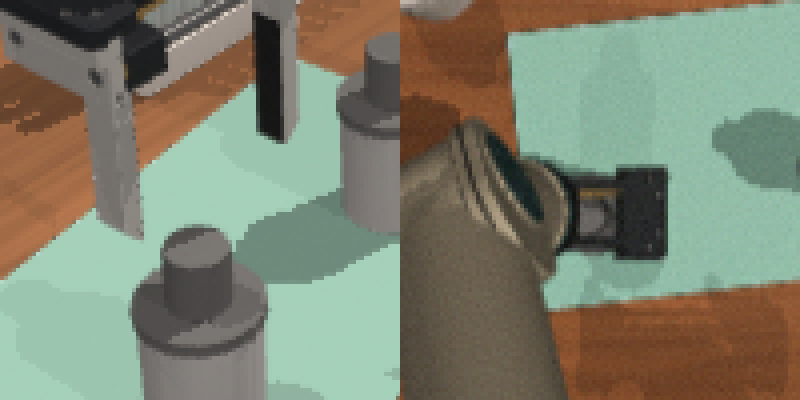

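The crop shows both fingers straddling the left knob (tips at side (197,279) and (234,255)), and their midpoint matches the measured TCP. I'll go down and close.

jog_arm:
  motion:
    - [[0.094, -0.001, -0.004, 0.015, 0, 0, 0], [0.094, 0, 0, 0.015, 0, 0, 0], [0.094, 0, 0, 0.015, 0, 0, 0], [0.094, 0, 0, 0.01, 0, 0, 0], [0.094, 0, 0, 0.008, 0, 0, 0], [0.094, 0, 0, 0, 0, 0, 0], [0.094, 0, 0, 0, 0, 0, 0], [0.094, 0, 0, 0, 0, 0, 0]]

```text
time_s: 4.28
eef_pos: [0.4647, 0.2651, 0.0882]
ee_rot: [-3.141, 0.001, -0.002]
wrist_force: [-0.1, -0.5, -0.2]
width: 0.998
grip_force: 0.0
```

jog_arm:
  motion:
    - [[0.06, 0, 0, 0, 0, 0, 0], [0.06, 0, 0, 0, 0, 0, 0], [0.045, 0, 0, 0, 0, 0, 0], [0.045, 0, 0, 0, 0, 0, 0], [0.038, 0, 0, 0, 0, 0, 0], [0.038, 0, 0, 0, 0, 0, 0], [0.02, 0, 0, 0, 0, 0, 0], [0.02, 0, 0, 0, 0, 0, 0], [0.02, 0, 0, 0, 0, 0, 0], [0.02, 0, 0, 0, 0, 0, 0], [0.02, 0, 0, 0, 0, 0, 0], [0.02, 0, 0, 0, 0, 0, 0]]
  squeeze: 45

```text
time_s: 5.28
eef_pos: [0.4641, 0.2652, 0.0875]
ee_rot: [-3.141, -0.0, -0.0]
wrist_force: [0.1, 1.1, -0.7]
width: 0.357
grip_force: 45.0
```

jog_arm:
  motion:
    - [[0.02, 0, 0, -0.004, 0, 0, 0], [0.02, 0, 0, -0.006, 0, 0, 0], [0.02, 0, 0, -0.01, 0, 0, 0], [0.02, 0, 0, -0.01, 0, 0, 0], [0.02, 0, 0, -0.008, 0, 0, 0], [0.02, 0, 0, -0.004, 0, 0, 0], [0.02, 0, 0, 0, 0, 0, 0], [0.02, 0, 0, 0, 0, 0, 0], [0.02, 0, 0, 0, 0, 0, 0], [0.02, 0, 0, 0, 0, 0, 0], [0.02, 0, 0, 0, 0, 0, 0], [0.02, 0, 0, 0, 0, 0, 0], [0.02, 0, 0, 0, 0, 0, 0]]

```text
time_s: 6.37
eef_pos: [0.4639, 0.2648, 0.1292]
ee_rot: [3.141, -0.0, -0.001]
wrist_force: [0.6, -0.7, -3.5]
width: 0.356
grip_force: 45.0
```

```bash
python3 - <<'E'
from h import *
F=[]
for k in range(4):
    a=capture("side");s=read_state();F.append(s["wrist_force"])
print(np.round(F,2),s["eef_pos"],s["width"],s["joint_torque"].round(2))
cv2.imwrite("pics/l2.png",cv2.cvtColor(a,cv2.COLOR_RGB2BGR))
E
```

```text
[[ 0.35 -0.04 -3.25]
 [-0.27 -0.3  -3.88]
 [-0.48  0.66 -4.39]
 [ 0.08  0.33 -3.7 ]] [0.46406928 0.2648432  0.12943293] 0.35247550997094296 [-0.000e+00 -4.873e+01  1.140e+00 -1.451e+01  2.000e-02 -7.000e-02
  0.000e+00]
```

View pics/l2.png

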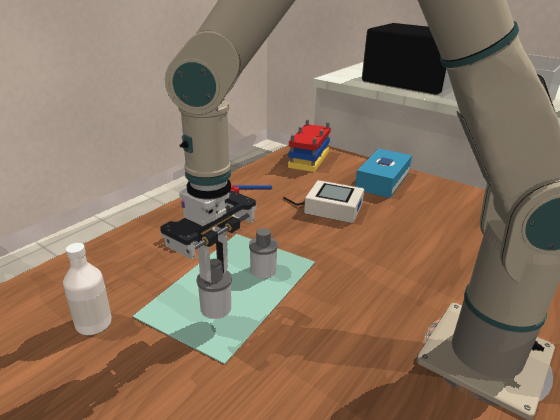

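The left bucket hangs upright clear of the mat (body near (214,295)). The wrist reads about 3.8 N, or 0.39 kg, so it is the lighter one. I'll set it down gently.

jog_arm:
  motion:
    - [[0.02, 0, 0, 0.006, 0, 0, 0], [0.02, 0, 0, 0.01, 0, 0, 0], [0.02, 0, 0, 0.01, 0, 0, 0], [0.02, 0, 0, 0.008, 0, 0, 0], [0.02, 0, 0, 0.004, 0, 0, 0], [0.02, 0, 0, 0.002, 0, 0, 0], [0.02, 0, 0, 0.001, 0, 0, 0], [0.02, 0, 0, 0.001, 0, 0, 0], [0.02, 0, 0, 0, 0, 0, 0], [0.02, 0, 0, 0, 0, 0, 0], [0.02, 0, 0, 0, 0, 0, 0], [0.02, 0, 0, 0, 0, 0, 0]]

```text
time_s: 7.57
eef_pos: [0.4642, 0.265, 0.0878]
ee_rot: [-3.141, 0.0, -0.001]
wrist_force: [0.8, 0.1, -4.6]
width: 0.355
grip_force: 45.0
```

The wrist still carries the weight, so I'll ease it down.

jog_arm:
  motion:
    - [[0.02, 0, 0, 0.0005, 0, 0, 0], [0.02, 0, 0, 0.0005, 0, 0, 0], [0.02, 0, 0, 0, 0, 0, 0], [0.02, 0, 0, 0, 0, 0, 0], [0.02, 0, 0, 0, 0, 0, 0]]

```text
time_s: 7.98
eef_pos: [0.4644, 0.2651, 0.0874]
ee_rot: [-3.141, 0.0, -0.002]
wrist_force: [-1.2, -0.1, 5.6]
width: 0.353
grip_force: 45.0
```

It now stands, pressing about 6 N. I'll open and go up.

jog_arm:
  motion:
    - [[0.04, 0, 0, 0, 0, 0, 0], [0.05, 0, 0, 0, 0, 0, 0], [0.07, 0, 0, 0, 0, 0, 0], [0.094, 0, 0, 0, 0, 0, 0], [0.094, 0, 0, 0, 0, 0, 0], [0.094, 0, 0, 0, 0, 0, 0], [0.094, 0, 0, 0, 0, 0, 0], [0.094, 0, 0, 0, 0, 0, 0], [0.094, 0, 0, -0.005, 0, 0, 0], [0.094, 0, 0, -0.015, 0, 0, 0], [0.094, 0, 0, -0.02, 0, 0, 0], [0.094, 0, 0, -0.02, 0, 0, 0], [0.094, 0, 0, -0.01, 0, 0, 0]]

```text
time_s: 9.07
eef_pos: [0.4651, 0.2654, 0.1588]
ee_rot: [-3.14, 0.0, -0.004]
wrist_force: [-0.5, -0.5, -0.3]
width: 1.0
grip_force: 0.0
```

jog_arm:
  motion:
    - [[0.094, 0.004, 0.02, 0, 0, 0, 0], [0.094, 0.004, 0.02, 0, 0, 0, 0], [0.094, 0.004, 0.02, 0, 0, 0, 0], [0.094, 0.004, 0.02, 0, 0, 0, 0], [0.094, 0.004, 0.02, 0, 0, 0, 0], [0.094, 0.004, 0.02, 0, 0, 0, 0], [0.094, 0.004, 0.02, 0, 0, 0, 0], [0.094, 0.004, 0.02, 0, 0, 0, 0], [0.094, 0.003, 0.02, 0, 0, 0, 0], [0.094, 0.002, 0.02, 0, 0, 0, 0], [0.094, 0, 0.003, 0, 0, 0, 0], [0.094, 0, 0, 0, 0, 0, 0], [0.094, 0, 0, 0, 0, 0, 0]]

```text
time_s: 10.15
eef_pos: [0.5009, 0.0629, 0.1565]
ee_rot: [-3.141, -0.0, 0.0]
wrist_force: [0.0, -0.2, 0.8]
width: 0.999
grip_force: 0.0
```

```bash
python3 - <<'E'
from h import *
s=read_state();rel([.501,.0615,.0875]);print(s["qpos"].round(2),s["wrist_force"])
a=capture("side");print(proj("side",s["eef_pos"]))
cv2.imwrite("pics/r1.png",cv2.cvtColor(cv2.resize(a[160:360,120:380],None,fx=3,fy=3),cv2.COLOR_RGB2BGR))
E
```

```text
tool shift [0.0002 0.0014 0.069 ] 
 [[ 1.     0.    -0.   ]
 [ 0.    -1.     0.001]
 [-0.    -0.001 -1.   ]]
[-0.2   0.49  0.03  1.97 -0.02  0.68 -1.73] [ 0.03598    -0.22967228  0.84714385]
[263.92680413 216.74672755]
```

View pics/r1.png

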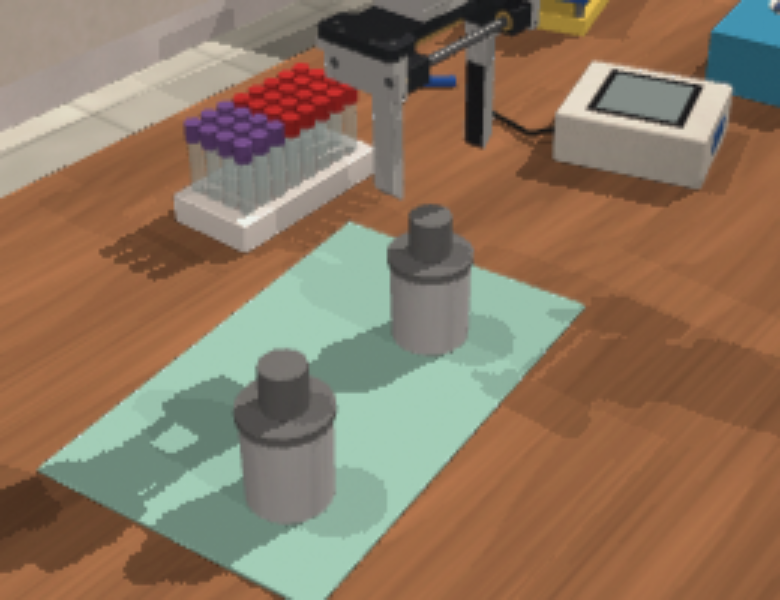

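The left bucket stands upright at crop (288,435), and the gripper is over the right knob at crop (430,215). Now I'll grasp the right one and lift it.

jog_arm:
  motion:
    - [[0.094, 0, 0.001, 0.015, 0, 0, 0], [0.094, 0, 0, 0.015, 0, 0, 0], [0.094, 0, 0, 0.015, 0, 0, 0], [0.094, 0, 0, 0.012, 0, 0, 0], [0.094, 0, 0, 0.008, 0, 0, 0], [0.094, 0, 0, 0.004, 0, 0, 0], [0.094, 0, 0, 0, 0, 0, 0], [0.094, 0, 0, 0, 0, 0, 0], [0.094, 0, 0, 0, 0, 0, 0]]

```text
time_s: 10.95
eef_pos: [0.5015, 0.0612, 0.0881]
ee_rot: [-3.141, -0.0, -0.002]
wrist_force: [0.6, -1.0, 1.0]
width: 0.999
grip_force: 0.0
```

jog_arm:
  motion:
    - [[0.06, 0, 0, 0, 0, 0, 0], [0.06, 0, 0, 0, 0, 0, 0], [0.045, 0, 0, 0, 0, 0, 0], [0.045, 0, 0, 0, 0, 0, 0], [0.038, 0, 0, 0, 0, 0, 0], [0.038, 0, 0, 0, 0, 0, 0], [0.02, 0, 0, 0, 0, 0, 0], [0.02, 0, 0, 0, 0, 0, 0], [0.02, 0, 0, 0, 0, 0, 0], [0.02, 0, 0, 0, 0, 0, 0], [0.02, 0, 0, 0, 0, 0, 0], [0.02, 0, 0, 0, 0, 0, 0]]
  squeeze: 50

```text
time_s: 11.95
eef_pos: [0.5013, 0.0619, 0.0876]
ee_rot: [-3.141, -0.001, -0.001]
wrist_force: [-0.5, 4.3, 0.6]
width: 0.353
grip_force: 49.9
```

jog_arm:
  motion:
    - [[0.02, 0, 0, -0.004, 0, 0, 0], [0.02, 0, 0, -0.006, 0, 0, 0], [0.02, 0, 0, -0.01, 0, 0, 0], [0.02, 0, 0, -0.01, 0, 0, 0], [0.02, 0, 0, -0.008, 0, 0, 0], [0.02, 0, 0, -0.004, 0, 0, 0], [0.02, 0, 0, 0, 0, 0, 0], [0.02, 0, 0, 0, 0, 0, 0], [0.02, 0, 0, 0, 0, 0, 0], [0.02, 0, 0, 0, 0, 0, 0], [0.02, 0, 0, 0, 0, 0, 0], [0.02, 0, 0, 0, 0, 0, 0], [0.02, 0, 0, 0, 0, 0, 0]]

```text
time_s: 13.03
eef_pos: [0.5009, 0.0608, 0.1292]
ee_rot: [3.141, -0.0, -0.001]
wrist_force: [0.7, 0.7, -6.2]
width: 0.356
grip_force: 49.8
```

```bash
python3 - <<'E'
from h import *
F=[]
for k in range(4): capture("side");s=read_state();F.append(s["wrist_force"])
print(np.round(F,2),s["eef_pos"],s["width"]);rel([.5294,-.3168,.174])
E
```

```text
[[ 1.06  0.71 -6.92]
 [-0.36  0.37 -6.37]
 [ 0.26  0.69 -7.09]
 [-0.23  0.19 -6.72]] [0.50097208 0.06086436 0.12941756] 0.35360201515856265
tool shift [ 0.0285  0.3777 -0.0446] 
 [[ 1. -0. -0.]
 [-0. -1. -0.]
 [-0.  0. -1.]]
```

The right bucket reads about 6.8 N (0.69 kg), so it is the heavier. I'll raise it and carry it over the reader.

jog_arm:
  motion:
    - [[0.02, 0, 0, -0.008, 0, 0, 0], [0.02, 0, 0, -0.015, 0, 0, 0], [0.02, 0, 0, -0.02, 0, 0, 0], [0.02, 0, 0, -0.015, 0, 0, 0], [0.02, 0, 0, -0.006, 0, 0, 0], [0.02, 0, 0.005, 0, 0, 0, 0], [0.02, 0.001, 0.01, 0, 0, 0, 0], [0.02, 0.001, 0.015, 0, 0, 0, 0], [0.02, 0.002, 0.02, 0, 0, 0, 0], [0.02, 0.002, 0.02, 0, 0, 0, 0], [0.02, 0.002, 0.02, 0, 0, 0, 0], [0.02, 0.002, 0.02, 0, 0, 0, 0], [0.02, 0.002, 0.02, 0, 0, 0, 0], [0.02, 0.002, 0.02, 0, 0, 0, 0]]

```text
time_s: 14.4
eef_pos: [0.5135, -0.0914, 0.1921]
ee_rot: [3.141, -0.002, -0.005]
wrist_force: [-0.9, -0.2, -6.2]
width: 0.354
grip_force: 49.8
```

jog_arm:
  motion:
    - [[0.02, 0.002, 0.02, 0, 0, 0, 0], [0.02, 0.002, 0.02, 0, 0, 0, 0], [0.02, 0.002, 0.02, 0, 0, 0, 0], [0.02, 0.002, 0.02, 0, 0, 0, 0], [0.02, 0.002, 0.02, 0, 0, 0, 0], [0.02, 0.002, 0.02, 0, 0, 0, 0], [0.02, 0.002, 0.02, 0, 0, 0, 0], [0.02, 0.001, 0.02, 0, 0, 0, 0], [0.02, 0, 0.02, 0, 0, 0, 0], [0.02, 0, 0.02, 0, 0, 0, 0], [0.02, 0, 0.015, 0, 0, 0, 0], [0.02, 0, 0.008, 0, 0, 0, 0], [0.02, 0, 0.003, 0, 0, 0, 0], [0.02, 0, 0, 0, 0, 0, 0], [0.02, 0, 0, 0, 0, 0, 0], [0.02, 0, 0, 0, 0, 0, 0]]

```text
time_s: 15.73
eef_pos: [0.5303, -0.3132, 0.1934]
ee_rot: [-3.14, -0.003, 0.0]
wrist_force: [0.3, -0.7, -7.1]
width: 0.357
grip_force: 49.8
```

```bash
python3 - <<'E'
from h import *
rel([.5294,-.3168,.172]);s=read_state();print(s["eef_pos"],s["time_s"])
E
```

```text
tool shift [-0.0009  0.0036  0.0213] 
 [[ 1.     0.002 -0.   ]
 [ 0.002 -1.     0.002]
 [-0.    -0.002 -1.   ]]
[ 0.53026706 -0.313247    0.19335231] 15.7333
```

jog_arm:
  motion:
    - [[0.02, -0.001, 0.0035, 0.005, 0, 0, 0], [0.02, 0, 0, 0.008, 0, 0, 0], [0.02, 0, 0, 0.006, 0, 0, 0], [0.02, 0, 0, 0.002, 0, 0, 0], [0.02, 0, 0, 0, 0, 0, 0], [0.02, 0, 0, 0, 0, 0, 0], [0.02, 0, 0, 0, 0, 0, 0], [0.02, 0, 0, 0, 0, 0, 0], [0.02, 0, 0, 0, 0, 0, 0], [0.02, 0, 0, 0, 0, 0, 0]]

```text
time_s: 16.57
eef_pos: [0.529, -0.3187, 0.1727]
ee_rot: [3.141, -0.0, 0.001]
wrist_force: [-0.4, -0.7, -7.1]
width: 0.354
grip_force: 49.8
```

```bash
python3 - <<'E'
from h import *
a=capture("side");b=capture("top");s=read_state();print(s["eef_pos"],s["wrist_force"],abs(s["dq"]).max())
cv2.imwrite("pics/f.png",cv2.cvtColor(np.hstack([cv2.resize(a[120:345,170:420],None,fx=1.6,fy=1.6),cv2.resize(b[130:355,140:390],None,fx=1.6,fy=1.6)]),cv2.COLOR_RGB2BGR))
e=s["eef_pos"]
for z in(e[2]-.0836,e[2]-.0056):print((proj("side",[e[0],e[1],z])-[170,120])*1.6)
E
```

```text
[ 0.5289796  -0.31868156  0.1726382 ] [ 0.92100694 -0.19864184 -7.70099165] 0.0026921619583633915
[267.42927904  99.85617673]
[271.22729125  60.55200695]
```

View pics/f.png

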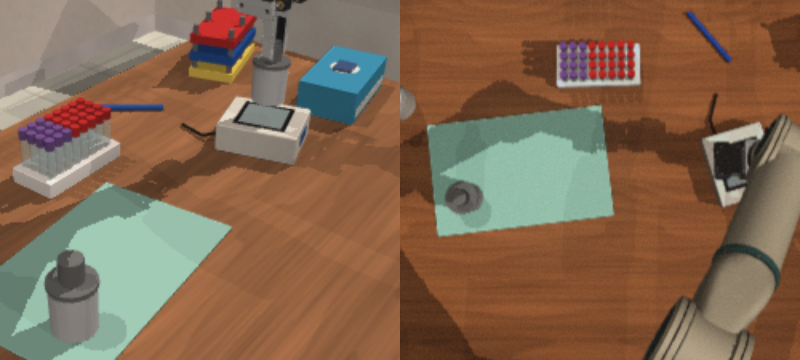

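The heavy bucket hangs upright over the glass (side crop about (270,85), base where predicted, about 33 mm above the glass). The light one stands on the mat at (73,300), and the bystanders haven't moved. I'll hand the job in.

```bash
python3 -c "
from plant import *
print(job_done())"
```

```text
the job is handed in; nothing more can be done
None
```

The job is handed in at about 17 s: the right bucket was the heavier (about 0.69 kg against 0.39 kg) and is held upright and still about 33 mm above the middle of the reader's glass, with the left one standing on the mat; no verdict came back.

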